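# Put the papermaking hand tools back in their trays

## Robot

A 6-joint arm with a two-finger parallel gripper is mounted at the origin on the work surface. World frame = base frame: x ahead of the robot, y to its left, z up, the work surface at z = 0. Lengths are in m, angles in rad, forces in N, time in s.
With the tool pointing down it reaches from about 0.275 to 0.75 m from the base axis. Payload 10.2 kg.
Tool frame: the origin (TCP) lies at the very end of the fingers, on their centre line; the grasp point (between the pads) lies 19 mm behind it; z points along the fingers, y is the line along which they close (so a half turn about z gives the same grasp; the last joint's range is limited). The gripper opens to 85 mm and grips with 20 to 120 N. Pads are 22 mm wide; open, the fingers measure 114 mm over their backs; the gripper's body (76 mm by 85 mm) begins 54 mm behind the grasp point. The pads swing forward as they close: fully open they stand 13 mm farther back than shut.
Start: joints at [-1.556, 0.313, 1.498, -0, 1.331, -0.223], TCP at [0.124, -0.51, 0.231] pointing down, gripper open.
Joint ranges: [-2.94, 2.94], [-0.97, 2.17], [0.19, 2.56], [-1.23, 4.37], [0.02, 3.11], [-2.88, 2.88]. Speed limits (rad/s): [2.39, 2.39, 3.01, 3.14, 3.14, 3.14].

## Interface

Orientations are given as a unit quaternion [w, x, y, z].
In Python, from bench import arm, imaging gives the robot as it stands.
- The arm moves only by the tool move_arm, never from a script. Its argument "targets" is a list of rows, each an object of numbers: "fingers": the finger opening in mm, from 0 to 85.4; "x", "y", "z": the shift along the tool's x, y, z in mm; "twist": the turn about the tool's z in rad. A call has 1 to 12 rows; each row is the pose to reach, as a shift and turn from the pose commanded when the call began, along the tool's axes at that moment; what a row does not reach only later rows make up. A row lasts 1/10 s, in which the tool goes at most 50 mm and 8.59 degrees, less where a joint would pass 70% of its speed; a pose out of reach is approached as far as the arm can. A call with a gripper value outside its range is refused whole. The fingers move at their own pace and stop on an object; the grip force is fixed at half the most. Time passes only in rows, so rows that repeat a pose let the fingers close. It gives the time, the measured TCP pose, the force, the opening and the grip force at its end, in the units of the state.
- arm.state(): the state, without advancing time (a new reading comes with each control period).
- imaging.snapshot(name): name is "side" or "top" or "wrist"; returns the picture (480x640x3 uint8, red, green, blue); there is no depth.
- imaging.calibration(name): a dict with "fx", "fy", "cx", "cy" (pixels), "eye" and "rotation" of the camera in the world; the wrist camera has in their place "mount" (4x4, takes a point from camera to tool coordinates, whose origin is the TCP and whose axes are the flange's). Camera axes: x right, y up, looking along -z (the intrinsics and any distortion apply to the point x, -y, -z); pixel columns grow to the right and rows downward; lengths in m; the calibration is good to about 2 mm. A picture is of the moment at which its call begins: read the wrist's pose just before it. calibration takes no time and is no camera call.
- arm.close_job(): hands the job in; it is judged then, once.
The state is a dict: "time_s": time; "qpos": joint angles; "joint_vel": joint speeds; "joint_torque": joint torques, N m; "eef_pos": TCP position; "orientation": TCP orientation; "contact_force": force on the tool from outside, world axes, zero at the start; "ft_torque": the same for the moment, N m; "gripper_width": finger opening in m; "gripper_force": force on a finger pad.
Only numpy, scipy, OpenCV 4.12 (cv2) and the standard library are available. Lean on these libraries where they do the work, as an engineer would, in place of code of your own. Each camera call takes 0.05 s, during which the arm holds its last target. There are 200 camera calls.

## Task

Tidy the papermaking table: stand both wooden hand stamps upright in the round dish, put both pressing blocks felt side down in the square tray, and lay the brush flat in the long narrow tray. Set the tools down on the tray floors rather than dropping them from a height, and leave the glass jar where it stands.

Things in the scene. Friction and masses are not known exactly. Their poses are not given: they have to be found in the camera images.
- stamp_a_mid (a point): First stamp: a turned beech hand stamp standing upright: a round foot 46 mm across and 14 mm high, a short cone, then a straight round handle 24 mm across from 22 to 66 mm up; 70 mm tall, about 70 g. The point is on its axis half-way up, 35 mm above its underside (already on the straight handle); z is up along the axis
- stamp_b_mid (a point): Second stamp, alike: a turned beech hand stamp standing upright: a round foot 46 mm across and 14 mm high, a short cone, then a straight round handle 24 mm across from 22 to 66 mm up; 70 mm tall, about 70 g. The point is on its axis half-way up, 35 mm above its underside (already on the straight handle); z is up along the axis
- block_a_mid (a point): First block: a plain beech pressing block with a thin grey felt sole, 64 mm long (x), 36 mm wide (y), 44 mm tall (z), about 80 g. The point is its centre, 22 mm above its sole; z points up away from the sole
- block_b_mid (a point): Second block, alike: a plain beech pressing block with a thin grey felt sole, 64 mm long (x), 36 mm wide (y), 44 mm tall (z), about 80 g. The point is its centre, 22 mm above its sole; z points up away from the sole
- brush_mid (a point): A short flat brush lying on its flat side, 120 mm long (along its x, bristles towards +x), 18 mm thick, about 60 g: a beech handle 20 mm wide from x = -60 to +12 mm, then a steel ferrule 28 mm wide, then stiff black bristles 30 mm wide. The point is its centre, 9 mm above its underside, on the handle near the centre of mass
- round_dish: Round dish for the stamps: round, 152 mm across the rim, 136 mm across the flat inner floor; fixed to the table, white plastic, 26 mm high, walls 4 mm thick, inner floor 5 mm above the table. Origin: centre of its underside, on the table. z is up; its x and y axes mean nothing
- square_tray: Square tray for the blocks: 140 x 140 mm outside, 130 x 130 mm inside; fixed to the table, white plastic, 26 mm high, walls 5 mm thick, inner floor 5 mm above the table. Origin: centre of its underside, on the table. x and y run along its sides
- long_tray: Long narrow tray for the brush: 160 mm long (x) by 90 mm wide (y) outside, 150 x 80 mm inside; fixed to the table, white plastic, 26 mm high, walls 5 mm thick, inner floor 5 mm above the table. Origin: centre of its underside, on the table. x runs along its length
- jar_mid (a point): Closed glass jar with a steel cap, 52 mm across, 75 mm tall, standing loose among the tools; not to be moved. The point is on its axis half-way up, 37.5 mm above the table
Not all that is in view belongs to the job. Leave any black or turquoise look-alike of the part that bears stamp_a_mid alone.

How it is judged:
At the end, for the whole second after the job is handed in: Both stamps stand upright (within 8 degrees) in the round dish, both blocks felt down (within 8 degrees) in the square tray, the brush lies level (within 7 degrees) in the long tray; each on the tray floor, wholly inside the walls, released and at rest (horizontal distance between each of stamp_a_mid, stamp_b_mid and round_dish below 0.052 m and height (world z) of each of stamp_a_mid, stamp_b_mid below 0.046 m and angle between each of stamp_a_mid, stamp_b_mid, block_a_mid, block_b_mid's own z axis and vertical below 0.15 rad and x of block_a_mid in the frame of square_tray between -0.052 and 0.052 m and y of block_a_mid in the frame of square_tray between -0.052 and 0.052 m and height (world z) of each of block_a_mid, block_b_mid below 0.033 m and x of block_b_mid in the frame of square_tray between -0.052 and 0.052 m and y of block_b_mid in the frame of square_tray between -0.052 and 0.052 m and x of brush_mid in the frame of long_tray between -0.03 and 0.03 m and y of brush_mid in the frame of long_tray between -0.034 and 0.034 m and height (world z) of brush_mid below 0.0175 m and angle between brush_mid's own x axis and vertical between 1.4508 and 1.6908 rad and linear speed of each of stamp_a, stamp_b, block_a, block_b, brush below 0.02 m/s); the robot touches nothing.
It fails at once if the glass jar is moved more than 20 mm or tipped (distance of jar_mid from where it was at the start of the episode above 0.02 m or angle between jar_mid's own z axis and vertical above 0.4 rad).
It fails at once if a tool is dropped from a height (falls freely faster than 0.8 m/s, a fall of more than about 30 mm) ((linear speed of stamp_a above 0.8 m/s and contact force between the fingers and stamp_a below 0.02 N) or (linear speed of stamp_b above 0.8 m/s and contact force between the fingers and stamp_b below 0.02 N) or (linear speed of block_a above 0.8 m/s and contact force between the fingers and block_a below 0.02 N) or (linear speed of block_b above 0.8 m/s and contact force between the fingers and block_b below 0.02 N) or (linear speed of brush above 0.8 m/s and contact force between the fingers and brush below 0.02 N)).
It also fails if it takes over 128 s, if anything falls off the work surface, if the arm or the gripper's body presses on something with over 40 N, if the wrist force passes 120 N, or if a joint passes its speed limit or range.

## Working session

There is one attempt and no reset: what is moved stays moved. The work goes in short steps, Python scripts to look and compute and a tool call to move; the robot and the scene stay as the last step left them, time stands still between calls to the robot, and variables do not carry over. Pictures are saved under pics/ and viewed, at most 14 in all, crops included, and the job is handed in when it is done.

Besides the shell and the picture viewer there is one more tool, called after ">>>" by a JSON object that holds its "op" and its "data", one argument or row to a line. move_arm: Moves the arm, as the interface text tells. Its arguments: {"type":"object","properties":{"targets":{"type":"array","items":{"type":"object","properties":{"fingers":{"type":"number"},"x":{"type":"number"},"y":{"type":"number"},"z":{"type":"number"},"twist":{"type":"number"}}}}},"required":["targets"]}

```bash
mkdir -p pics; ls
python3 - <<'E'
from bench import arm, imaging
import cv2
for n in ["top","side"]:
    im=imaging.snapshot(n); cv2.imwrite(f"pics/{n}0.png",im[:,:,::-1]); print(n,imaging.calibration(n))
print(imaging.calibration("wrist")); print(arm.state())
E
```

```text
pics
top {'fx': 544.9968768314098, 'fy': 544.9968768314098, 'cx': 319.817010604674, 'cy': 240.7320060201682, 'eye': array([ 0.44887544, -0.01310784,  1.08476574]), 'rotation': array([-0.7029905 , -0.02422673,  0.00806139,  0.71074076])}
side {'fx': 476.2337616740872, 'fy': 476.2337616740872, 'cx': 318.7018638099925, 'cy': 237.10483584916, 'eye': array([0.21061435, 0.67213988, 0.56813902]), 'rotation': array([-0.18746325, -0.0931036 ,  0.45217676,  0.86702101])}
{'fx': 398.0726430755317, 'fy': 398.0726430755317, 'cx': 319.6752343897241, 'cy': 243.42847679690834, 'mount': array([[ 1.51000847e-04,  9.56371788e-01,  2.92152324e-01,
         7.45331335e-02],
       [ 9.99998514e-01,  3.57289142e-04, -1.68645544e-03,
         8.37073836e-04],
       [-1.71726126e-03,  2.92152145e-01, -9.56370313e-01,
        -1.42016567e-01],
       [ 0.00000000e+00,  0.00000000e+00,  0.00000000e+00,
         1.00000000e+00]])}
{'time_s': 0.1, 'qpos': array([-1.55640083e+00,  3.13378963e-01,  1.49839237e+00,  3.16634535e-05,
        1.33099586e+00, -2.23387647e-01]), 'joint_vel': array([ 0.00055086, -0.00111902, -0.00167016, -0.00045317, -0.00229832,
       -0.00154463]), 'joint_torque': array([ 2.72220161e-03, -4.12896931e+01, -2.60138744e+01, -1.54573809e-04,
        3.01057946e-03, -8.39119622e-06]), 'eef_pos': array([ 0.12366185, -0.50998187,  0.23078825]), 'orientation': array([-5.82464781e-04,  9.92940994e-01,  1.18607913e-01,  7.65486263e-05]), 'contact_force': array([ 0.52221789,  0.47258048, -0.67208124]), 'ft_torque': array([-0.04434586, -0.01765221, -0.00530295]), 'gripper_force': 0.0, 'gripper_width': 0.08548721546162583}
```

View pics/top0.png

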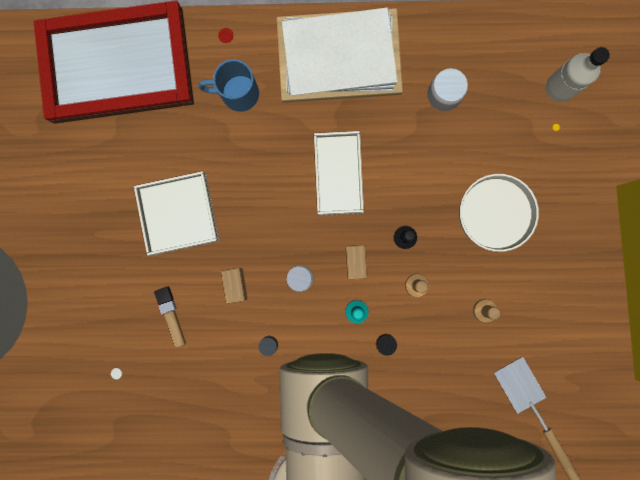

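View pics/side0.png

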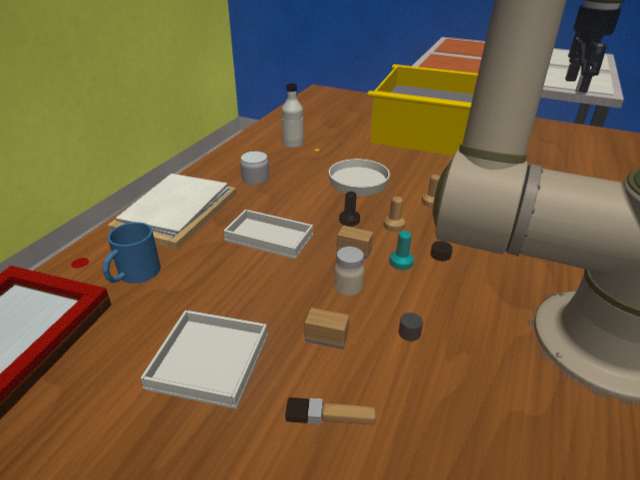

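The top view shows the wooden stamps at (417,286) and (487,311), the black and turquoise look-alikes at (405,237) and (357,312), and the blocks at (357,262) and (233,285). The brush is at (170,317) and the jar at (299,279). The square tray is at (176,213), the long tray at (339,173) and the dish at (499,213). The two beech-coloured stamps fit the description, so I'll confirm them in enlarged crops.

Run:
```python
import cv2
a=cv2.imread("pics/top0.png"); b=cv2.imread("pics/side0.png")
cv2.imwrite("pics/c1.png",cv2.resize(a[220:360,345:515],None,fx=4,fy=4,interpolation=2))
cv2.imwrite("pics/c2.png",cv2.resize(a[220:360,145:325],None,fx=4,fy=4,interpolation=2))
cv2.imwrite("pics/c3.png",cv2.resize(b[165:435,280:455],None,fx=2.2,fy=2.2,interpolation=2))
```

```text
(no output)
```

View pics/c1.png

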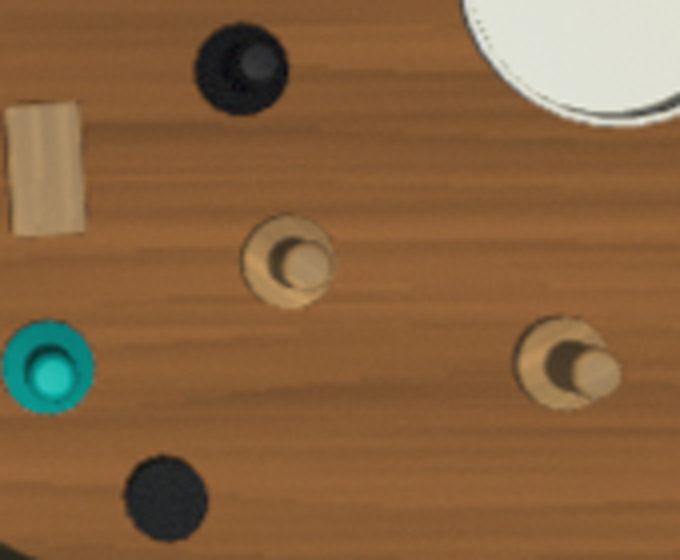

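View pics/c2.png

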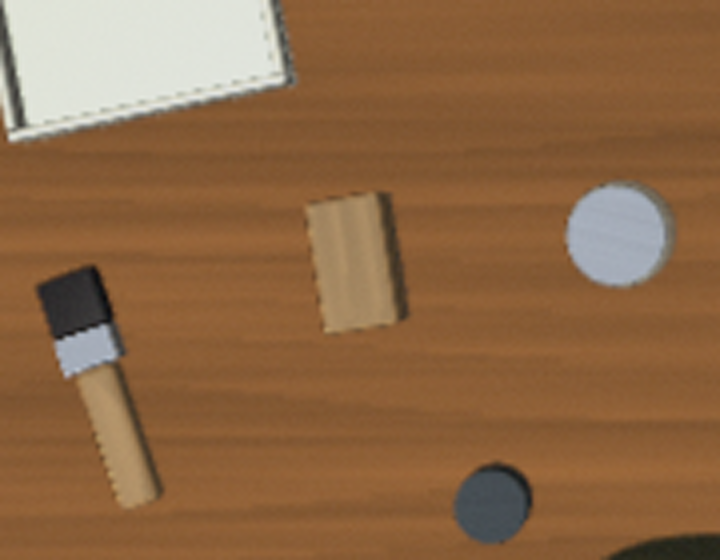

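View pics/c3.png

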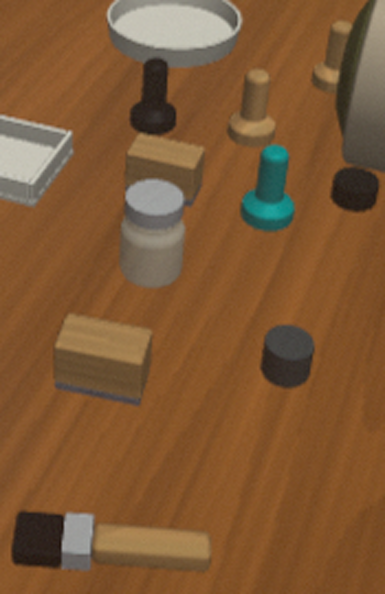

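The crops confirm the two beech stamps as targets (crop 1 tops at (306,264) and (597,373), others black or turquoise). Felt shows under the near block, and the far block's sole is hidden by the jar. Next I triangulate.

```bash
cat > h.py <<'E'
import numpy as np
from scipy.spatial.transform import Rotation as R
from bench import arm, imaging
def ray(c,p,st=None):
    k=imaging.calibration(c)
    d=np.array([(p[0]-k['cx'])/k['fx'],-(p[1]-k['cy'])/k['fy'],-1.])
    if c=='wrist':
        st=st or arm.state(); q=st['orientation']; W=R.from_quat(np.r_[q[1:],q[0]]).as_matrix()
        M=k['mount']; return st['eef_pos']+W@M[:3,3], W@M[:3,:3]@d
    q=k['rotation']; return k['eye'],R.from_quat(np.r_[q[1:],q[0]]).as_matrix()@d
def tri(r1,r2):
    (a,d),(b,e)=r1,r2; s=np.linalg.lstsq(np.c_[d,-e],b-a,rcond=None)[0]
    p,q=a+s[0]*d,b+s[1]*e; return (p+q)/2,np.linalg.norm(p-q)
def onz(r,z): a,d=r; return a+d*(z-a[2])/d[2]
E
python3 - <<'E'
from h import *
np.set_printoptions(precision=4,suppress=True)
P=dict(stA=((421.5,286),(396.8,198.6),.07),stB=((494.25,313.25),(435.5,177.3),.07),blA=((356.3,262.4),(355,235.5),.044),
blB=((233.1,285.6),(327.7,320.9),.044),brush=((170.8,317),(331,411),.018),sq=((175.8,213.2),(209,353),.026),
lng=((338.8,172.8),(268.5,231),.026),dish=((499,212.8),(359.5,174.5),.026),jar=((299.5,278.5),(350,256),.075))
for n,(t,s,z) in P.items(): print(n,*tri(ray('top',t),ray('side',s)),onz(ray('top',t),z))
def yaw(p,q,z):
    v=onz(ray('top',q),z)-onz(ray('top',p),z); return np.arctan2(v[1],v[0]),np.linalg.norm(v)
c=lambda u,v,ox: (ox+u/4,220+v/4)
print('yaw blA',yaw(c(48.5,235,345),c(42,104,345),.044),'blB',yaw(c(363,326,145),c(342,199,145),.044),
 'brush',yaw(c(140,500,145),c(66.5,276,145),.018),'sq',yaw((182,247),(169.5,179.5),.026),'lng',yaw((340.5,213),(337,132.5),.026))
for n,p in dict(stAfoot=(417,285.5),stBfoot=(486,310.75),black=(411,235.5),turq=(358,313)).items(): print(n,onz(ray('top',p),.014 if 'st' in n else .07))
E
```

```text
stA [ 0.4094 -0.1778  0.0669] 0.00016997066071116314 [ 0.4094 -0.1774  0.07  ]
stB [ 0.358  -0.3113  0.0642] 0.0007283826980285256 [ 0.3582 -0.3097  0.07  ]
blA [ 0.4551 -0.0588  0.0352] 0.00122512329463945 [ 0.4544 -0.0587  0.044 ]
blB [0.4121 0.1786 0.0357] 0.0004074304614299991 [0.4126 0.1772 0.044 ]
brush [0.3509 0.3073 0.0094] 0.00044897035946385206 [0.3515 0.3047 0.018 ]
sq [0.5553 0.2956 0.0155] 0.0010830495566568074 [0.5547 0.2929 0.026 ]
lng [ 0.6324 -0.0276  0.0144] 0.0010985206848424737 [ 0.6299 -0.0276  0.026 ]
dish [ 0.5483 -0.3396  0.0159] 0.00029512669617831237 [ 0.5475 -0.3365  0.026 ]
jar [0.4259 0.0486 0.0683] 0.00095260957455741 [0.4256 0.0481 0.075 ]
yaw blA (np.float64(0.036076223643662725), np.float64(0.06243372803885279)) blB (np.float64(0.16159927958748166), np.float64(0.06144064780933082)) brush (np.float64(0.32163187396969734), np.float64(0.11539124683824505)) sq (np.float64(0.18482490064677018), np.float64(0.13549506183607515)) lng (np.float64(0.031113312924915718), np.float64(0.15858877529088644))
stAfoot [ 0.4083 -0.1777  0.014 ]
stBfoot [ 0.3581 -0.3103  0.014 ]
black [ 0.5032 -0.1597  0.07  ]
turq [ 0.3607 -0.0594  0.07  ]
```

Triangulated heights read 3–9 mm below the sizes given, a consistent bias, but the xy values agree within 3 mm. That is good enough to act on. Stamp B is first.

```bash
cat >> h.py <<'E'
def plan(*wps):
    """waypoints (x,y,z[,yaw of tool x]) -> tool shift in mm, twist"""
    st=arm.state(); q=st['orientation']; W=R.from_quat(np.r_[q[1:],q[0]]).as_matrix(); psi=np.arctan2(W[1,0],W[0,0])
    print('t',round(st['time_s'],1),'psi',round(psi,3),'pos',st['eef_pos'].round(4),'down',W[2,2].round(4))
    for w in wps: print((W.T@(np.array(w[:3])-st['eef_pos'])*1000).round(1),'twist',round(psi-w[3],3) if len(w)>3 else 0)
E
python3 -c "
from h import *
plan((.358,-.3105,.15),(.358,-.3105,.027),(.358,-.3105,.15))"
```

```text
t 0.1 psi 0.238 pos [ 0.1237 -0.51    0.2308] down -1.0
[ 274.7 -138.6   81. ] twist 0
[ 274.7 -138.4  204. ] twist 0
[ 274.7 -138.6   81. ] twist 0
```

>>> {"op": "move_arm", "data": {
  "targets": [
    {"x":275,"y":-138,"z":81,"fingers":85},
    {"x":275,"y":-138,"z":81,"fingers":85},
    {"x":275,"y":-138,"z":81,"fingers":85},
    {"x":275,"y":-138,"z":81,"fingers":85},
    {"x":275,"y":-138,"z":81,"fingers":85},
    {"x":275,"y":-138,"z":81,"fingers":85},
    {"x":275,"y":-138,"z":81,"fingers":85},
    {"x":275,"y":-138,"z":81,"fingers":85},
    {"x":275,"y":-138,"z":81,"fingers":85},
    {"x":275,"y":-138,"z":81,"fingers":85}
  ]
}}

```text
invalid input at $.targets[0]: expected keys fingers, x, y, z, twist
```

```bash
python3 -c "
from h import *
import cv2
plan((.358,-.3105,.027))
cv2.imwrite('pics/w1.png',imaging.snapshot('wrist')[:,:,::-1])
k=imaging.calibration('wrist');st=arm.state();q=st['orientation'];W=R.from_quat(np.r_[q[1:],q[0]]).as_matrix();M=k['mount']
def proj(p):
    c=M[:3,:3].T@(W.T@(np.array(p)-st['eef_pos'])-M[:3,3]); return (k['cx']+k['fx']*c[0]/-c[2],k['cy']-k['fy']*c[1]/-c[2])
print('pred stB top',proj((.358,-.3105,.07)),'stA',proj((.409,-.1776,.07)),'dish',proj((.548,-.338,.026)))"
```

```text
t 0.1 psi 0.238 pos [ 0.1237 -0.51    0.2308] down -1.0
[ 274.7 -138.4  204. ] twist 0
pred stB top (np.float64(78.70759385037306), np.float64(-238.6947036971806)) stA (np.float64(-173.59872182151025), np.float64(-442.1508156372486)) dish (np.float64(196.51600500515002), np.float64(-589.9344071440069))
```

View pics/w1.png

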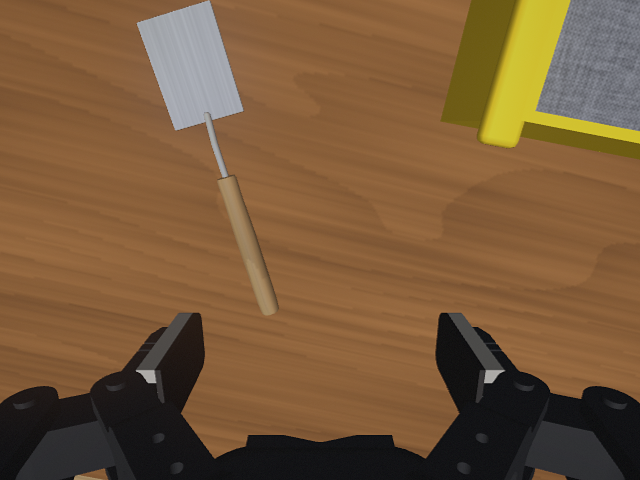

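The move was refused because twist is required. The picture only shows the scraper and the yellow box from the start pose.

>>> {"op": "move_arm", "data": {
  "targets": [
    {"x":275,"y":-138,"z":81,"twist":0,"fingers":85},
    {"x":275,"y":-138,"z":81,"twist":0,"fingers":85},
    {"x":275,"y":-138,"z":81,"twist":0,"fingers":85},
    {"x":275,"y":-138,"z":81,"twist":0,"fingers":85},
    {"x":275,"y":-138,"z":81,"twist":0,"fingers":85},
    {"x":275,"y":-138,"z":81,"twist":0,"fingers":85},
    {"x":275,"y":-138,"z":81,"twist":0,"fingers":85},
    {"x":275,"y":-138,"z":81,"twist":0,"fingers":85},
    {"x":275,"y":-138,"z":81,"twist":0,"fingers":85},
    {"x":275,"y":-138,"z":81,"twist":0,"fingers":85}
  ]
}}

```text
time_s: 1.15
eef_pos: [0.3578, -0.3122, 0.1505]
orientation: [0.0, 0.993, 0.118, 0.0]
contact_force: [0.1, 0.1, -0.3]
gripper_width: 0.0851
gripper_force: 0.0
```

```bash
cat >> h.py <<'E'
def look(name,*pts):
    import cv2
    k=imaging.calibration('wrist');st=arm.state();q=st['orientation'];W=R.from_quat(np.r_[q[1:],q[0]]).as_matrix();M=k['mount']
    cv2.imwrite(f'pics/{name}.png',imaging.snapshot('wrist')[:,:,::-1])
    for p in pts:
        c=M[:3,:3].T@(W.T@(np.array(p)-st['eef_pos'])-M[:3,3]); print(p,'->',(round(k['cx']+k['fx']*c[0]/-c[2]),round(k['cy']-k['fy']*c[1]/-c[2])))
E
python3 -c "
from h import *
plan((.358,-.3105,.027))
look('w2',(.358,-.3105,.07),(.358,-.3105,.0),(.409,-.1776,.07),(.548,-.338,.026))"
```

```text
t 1.1 psi 0.236 pos [ 0.3578 -0.3122  0.1505] down -1.0
[  0.6  -1.7 123.5] twist 0
(0.358, -0.3105, 0.07) -> (315, 253)
(0.358, -0.3105, 0.0) -> (316, 224)
(0.409, -0.1776, 0.07) -> (93, 108)
(0.548, -0.338, 0.026) -> (441, -72)
```

View pics/w2.png

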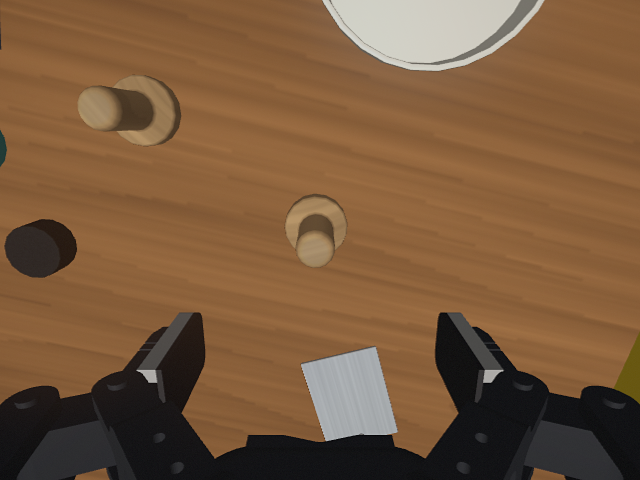

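The wrist view puts the stamp B top at (316,249) against a predicted (315,253), and stamp A at (100,108) against (93,108). Both are within 2–4 mm and confirm the heights, so I descend and grasp.

>>> {"op": "move_arm", "data": {
  "targets": [
    {"x":2,"y":-1,"z":50,"twist":0,"fingers":85},
    {"x":2,"y":-1,"z":90,"twist":0,"fingers":85},
    {"x":2,"y":-1,"z":123,"twist":0,"fingers":85},
    {"x":2,"y":-1,"z":123,"twist":0,"fingers":40},
    {"x":2,"y":-1,"z":123,"twist":0,"fingers":10},
    {"x":2,"y":-1,"z":123,"twist":0,"fingers":10},
    {"x":2,"y":-1,"z":123,"twist":0,"fingers":10},
    {"x":2,"y":-1,"z":123,"twist":0,"fingers":10},
    {"x":2,"y":-1,"z":123,"twist":0,"fingers":10},
    {"x":2,"y":-1,"z":100,"twist":0,"fingers":10},
    {"x":2,"y":-1,"z":70,"twist":0,"fingers":10}
  ]
}}

```text
time_s: 2.3
eef_pos: [0.3598, -0.3095, 0.081]
orientation: [-0.001, 0.993, 0.119, -0.0]
contact_force: [0.6, -0.6, -1.3]
gripper_width: 0.0231
gripper_force: 59.0
```

```bash
python3 -c "
from h import *
print(arm.state()['gripper_force'],arm.state()['gripper_width'])
c=np.array([.548,-.338]);d=.032*np.array([np.cos(.236),np.sin(.236)])
for s in (1,-1):
  p=c+s*d;print(p);plan((*p,.09),(*p,.033))
"
```

```text
58.975564010906965 0.02309869242657552
[ 0.57911299 -0.33051791]
t 2.3 psi 0.238 pos [ 0.3598 -0.3095  0.081 ] down -1.0
[208.2  72.1  -9.2] twist 0
[208.2  72.1  47.8] twist 0
[ 0.51688701 -0.34548209]
t 2.3 psi 0.238 pos [ 0.3598 -0.3095  0.081 ] down -1.0
[144.2  72.   -9.2] twist 0
[144.2  72.   47.8] twist 0
```

>>> {"op": "move_arm", "data": {
  "targets": [
    {"x":208,"y":72,"z":-10,"twist":0,"fingers":10},
    {"x":208,"y":72,"z":-10,"twist":0,"fingers":10},
    {"x":208,"y":72,"z":-10,"twist":0,"fingers":10},
    {"x":208,"y":72,"z":-10,"twist":0,"fingers":10},
    {"x":208,"y":72,"z":-10,"twist":0,"fingers":10},
    {"x":208,"y":72,"z":-10,"twist":0,"fingers":10},
    {"x":208,"y":72,"z":15,"twist":0,"fingers":10},
    {"x":208,"y":72,"z":35,"twist":0,"fingers":10},
    {"x":208,"y":72,"z":44,"twist":0,"fingers":10},
    {"x":208,"y":72,"z":47,"twist":0,"fingers":10},
    {"x":208,"y":72,"z":48,"twist":0,"fingers":10},
    {"x":208,"y":72,"z":48,"twist":0,"fingers":10}
  ]
}}

```text
time_s: 3.5
eef_pos: [0.5789, -0.3311, 0.0341]
orientation: [0.0, 0.993, 0.118, 0.0]
contact_force: [-3.3, 3.5, 6.1]
gripper_width: 0.0231
gripper_force: 59.8
```

>>> {"op": "move_arm", "data": {
  "targets": [
    {"x":0,"y":0,"z":0,"twist":0,"fingers":30},
    {"x":0,"y":0,"z":0,"twist":0,"fingers":50},
    {"x":0,"y":0,"z":0,"twist":0,"fingers":70},
    {"x":0,"y":0,"z":-30,"twist":0,"fingers":85},
    {"x":0,"y":0,"z":-80,"twist":0,"fingers":85},
    {"x":0,"y":0,"z":-110,"twist":0,"fingers":85},
    {"x":0,"y":0,"z":-110,"twist":0,"fingers":85}
  ]
}}

```text
time_s: 4.2
eef_pos: [0.5808, -0.3321, 0.1477]
orientation: [0.003, 0.993, 0.119, 0.003]
contact_force: [1.0, 1.1, -0.4]
gripper_width: 0.085
gripper_force: 0.0
```

```bash
python3 -c "
from h import *
plan((.41,-.179,.14),(.41,-.179,.027),(.41,-.179,.09))"
```

```text
t 4.2 psi 0.238 pos [ 0.5808 -0.3321  0.1477] down -1.0
[-129.9 -189.1    5.6] twist 0
[-130.5 -189.9  118.6] twist 0
[-130.2 -189.5   55.6] twist 0
```

>>> {"op": "move_arm", "data": {
  "targets": [
    {"x":-130,"y":-189,"z":0,"twist":0,"fingers":85},
    {"x":-130,"y":-189,"z":0,"twist":0,"fingers":85},
    {"x":-130,"y":-189,"z":0,"twist":0,"fingers":85},
    {"x":-130,"y":-189,"z":0,"twist":0,"fingers":85},
    {"x":-130,"y":-189,"z":0,"twist":0,"fingers":85},
    {"x":-130,"y":-189,"z":0,"twist":0,"fingers":85},
    {"x":-130,"y":-189,"z":50,"twist":0,"fingers":85},
    {"x":-130,"y":-189,"z":90,"twist":0,"fingers":85},
    {"x":-130,"y":-189,"z":117,"twist":0,"fingers":85},
    {"x":-130,"y":-189,"z":117,"twist":0,"fingers":85}
  ]
}}

```text
time_s: 5.2
eef_pos: [0.4071, -0.177, 0.0224]
orientation: [-0.002, 0.993, 0.118, -0.002]
contact_force: [0.2, -0.8, 0.4]
gripper_width: 0.0849
gripper_force: 0.0
```

>>> {"op": "move_arm", "data": {
  "targets": [
    {"x":0,"y":0,"z":0,"twist":0,"fingers":40},
    {"x":0,"y":0,"z":0,"twist":0,"fingers":10},
    {"x":0,"y":0,"z":0,"twist":0,"fingers":10},
    {"x":0,"y":0,"z":0,"twist":0,"fingers":10},
    {"x":0,"y":0,"z":0,"twist":0,"fingers":10},
    {"x":0,"y":0,"z":0,"twist":0,"fingers":10},
    {"x":0,"y":0,"z":-30,"twist":0,"fingers":10},
    {"x":0,"y":0,"z":-62,"twist":0,"fingers":10},
    {"x":0,"y":0,"z":-62,"twist":0,"fingers":10}
  ]
}}

```text
time_s: 6.1
eef_pos: [0.41, -0.179, 0.0908]
orientation: [0.003, 0.993, 0.119, 0.003]
contact_force: [0.6, 0.3, -1.3]
gripper_width: 0.023
gripper_force: 59.1
```

```bash
python3 -c "
from h import *
plan((.517,-.3455,.09),(.517,-.3455,.034))"
```

```text
t 6.1 psi 0.238 pos [ 0.41   -0.179   0.0908] down -1.0
[ 64.7 187.    2.1] twist 0
[ 64.5 186.7  58.1] twist 0
```

>>> {"op": "move_arm", "data": {
  "targets": [
    {"x":65,"y":187,"z":0,"twist":0,"fingers":10},
    {"x":65,"y":187,"z":0,"twist":0,"fingers":10},
    {"x":65,"y":187,"z":0,"twist":0,"fingers":10},
    {"x":65,"y":187,"z":0,"twist":0,"fingers":10},
    {"x":65,"y":187,"z":0,"twist":0,"fingers":10},
    {"x":65,"y":187,"z":0,"twist":0,"fingers":10},
    {"x":65,"y":187,"z":25,"twist":0,"fingers":10},
    {"x":65,"y":187,"z":45,"twist":0,"fingers":10},
    {"x":65,"y":187,"z":53,"twist":0,"fingers":10},
    {"x":65,"y":187,"z":56,"twist":0,"fingers":10},
    {"x":65,"y":187,"z":57,"twist":0,"fingers":10},
    {"x":65,"y":187,"z":57,"twist":0,"fingers":10}
  ]
}}

```text
time_s: 7.3
eef_pos: [0.5158, -0.344, 0.0313]
orientation: [0.0, 0.993, 0.119, 0.0]
contact_force: [-1.8, 1.4, 3.4]
gripper_width: 0.0231
gripper_force: 59.7
```

>>> {"op": "move_arm", "data": {
  "targets": [
    {"x":0,"y":0,"z":0,"twist":0,"fingers":30},
    {"x":0,"y":0,"z":0,"twist":0,"fingers":50},
    {"x":0,"y":0,"z":0,"twist":0,"fingers":70},
    {"x":0,"y":0,"z":-30,"twist":0,"fingers":85},
    {"x":0,"y":0,"z":-80,"twist":0,"fingers":85},
    {"x":0,"y":0,"z":-120,"twist":0,"fingers":85},
    {"x":0,"y":0,"z":-120,"twist":0,"fingers":85},
    {"x":0,"y":0,"z":-120,"twist":0,"fingers":85}
  ]
}}

```text
time_s: 8.1
eef_pos: [0.5157, -0.3443, 0.1508]
orientation: [0.001, 0.993, 0.119, 0.0]
contact_force: [0.0, -0.1, -0.1]
gripper_width: 0.0848
gripper_force: 0.0
```

```bash
python3 -c "
from h import *
plan((.4548,-.0595,.15,.036),(.41,-.0595,.15,.036))"
```

```text
t 8.1 psi 0.238 pos [ 0.5157 -0.3443  0.1508] down -1.0
[   7.9 -291.2    0.4] twist 0.202
[ -35.6 -301.7    0.4] twist 0.202
```

Now block A. I check the felt and jar clearance from above.

>>> {"op": "move_arm", "data": {
  "targets": [
    {"x":8,"y":-291,"z":0,"twist":0.2,"fingers":85},
    {"x":8,"y":-291,"z":0,"twist":0.2,"fingers":85},
    {"x":8,"y":-291,"z":0,"twist":0.2,"fingers":85},
    {"x":8,"y":-291,"z":0,"twist":0.2,"fingers":85},
    {"x":8,"y":-291,"z":0,"twist":0.2,"fingers":85},
    {"x":8,"y":-291,"z":0,"twist":0.2,"fingers":85},
    {"x":8,"y":-291,"z":0,"twist":0.2,"fingers":85},
    {"x":8,"y":-291,"z":0,"twist":0.2,"fingers":85},
    {"x":8,"y":-291,"z":0,"twist":0.2,"fingers":85},
    {"x":8,"y":-291,"z":0,"twist":0.2,"fingers":85}
  ]
}}

```text
time_s: 9.1
eef_pos: [0.4549, -0.0605, 0.1498]
orientation: [-0.0, 1.0, 0.018, -0.0]
contact_force: [0.8, 0.1, -1.3]
gripper_width: 0.0847
gripper_force: 0.0
```

```bash
python3 -c "
from h import *
import cv2
look('w3',(.4548,-.0595,.044),(.426,.0483,.075),(.631,-.0276,.026))
plan((.4548,-.0595,.006,.036))
cv2.imwrite('pics/s3.png',cv2.resize(imaging.snapshot('side')[130:290,280:480,::-1],None,fx=2,fy=2))
a=cv2.imread('pics/w3.png');b=cv2.imread('pics/s3.png');cv2.imwrite('pics/m3.png',np.hstack([cv2.resize(a,(440,330)),b[:,:360][:330] if b.shape[0]>=330 else cv2.copyMakeBorder(b[:,:360],0,330-b.shape[0],0,0,0)]))"
```

```text
(0.4548, -0.0595, 0.044) -> (316, 242)
(0.426, 0.0483, 0.075) -> (133, 297)
(0.631, -0.0276, 0.026) -> (270, -68)
t 9.2 psi 0.036 pos [ 0.4549 -0.0605  0.1499] down -1.0
[  0.   -0.9 143.9] twist 0.0
```

View pics/m3.png

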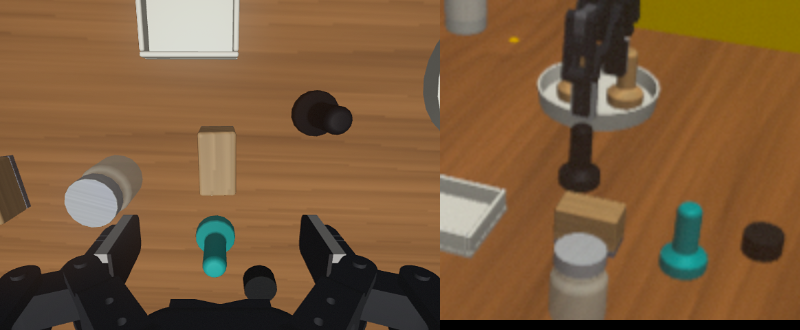

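The block A top centre is at about (316,237) against a predicted (316,242), so it lies about 2–3 mm further ahead. Both stamps stand in the dish and a grey felt strip shows at the block's base. Grasp next.

>>> {"op": "move_arm", "data": {
  "targets": [
    {"x":2,"y":-1,"z":50,"twist":0,"fingers":85},
    {"x":2,"y":-1,"z":100,"twist":0,"fingers":85},
    {"x":2,"y":-1,"z":130,"twist":0,"fingers":85},
    {"x":2,"y":-1,"z":142,"twist":0,"fingers":85},
    {"x":2,"y":-1,"z":142,"twist":0,"fingers":45},
    {"x":2,"y":-1,"z":142,"twist":0,"fingers":25},
    {"x":2,"y":-1,"z":142,"twist":0,"fingers":25},
    {"x":2,"y":-1,"z":142,"twist":0,"fingers":25},
    {"x":2,"y":-1,"z":142,"twist":0,"fingers":25},
    {"x":2,"y":-1,"z":110,"twist":0,"fingers":25},
    {"x":2,"y":-1,"z":60,"twist":0,"fingers":25},
    {"x":2,"y":-1,"z":20,"twist":0,"fingers":25}
  ]
}}

```text
time_s: 10.4
eef_pos: [0.4569, -0.0585, 0.1333]
orientation: [0.0, 1.0, 0.019, 0.001]
contact_force: [1.1, -0.4, 0.1]
gripper_width: 0.0352
gripper_force: 60.0
```

```bash
python3 -c "
from h import *
s=.185;c=np.array([.555,.294]);X=np.array([np.cos(s),np.sin(s)]);Y=np.array([-X[1],X[0]])
for a,b in((.028,-.022),(-.028,.022)):
  p=c+a*X+b*Y; print(p); plan((*p,.13,s),(*p,.0145,s))"
```

```text
[0.58656904 0.27752591]
t 10.4 psi 0.038 pos [ 0.4569 -0.0585  0.1333] down -1.0
[ 142.3 -330.9    3.3] twist -0.147
[ 142.  -331.   118.8] twist -0.147
[0.52343096 0.31047409]
t 10.4 psi 0.038 pos [ 0.4569 -0.0585  0.1333] down -1.0
[  80.4 -366.2    3.2] twist -0.147
[  80.2 -366.3  118.6] twist -0.147
```

>>> {"op": "move_arm", "data": {
  "targets": [
    {"x":142,"y":-331,"z":0,"twist":-0.147,"fingers":25},
    {"x":142,"y":-331,"z":0,"twist":-0.147,"fingers":25},
    {"x":142,"y":-331,"z":0,"twist":-0.147,"fingers":25},
    {"x":142,"y":-331,"z":0,"twist":-0.147,"fingers":25},
    {"x":142,"y":-331,"z":0,"twist":-0.147,"fingers":25},
    {"x":142,"y":-331,"z":0,"twist":-0.147,"fingers":25},
    {"x":142,"y":-331,"z":0,"twist":-0.147,"fingers":25},
    {"x":142,"y":-331,"z":0,"twist":-0.147,"fingers":25},
    {"x":142,"y":-331,"z":0,"twist":-0.147,"fingers":25},
    {"x":142,"y":-331,"z":0,"twist":-0.147,"fingers":25},
    {"x":142,"y":-331,"z":0,"twist":-0.147,"fingers":25}
  ]
}}

```text
time_s: 11.5
eef_pos: [0.5861, 0.2762, 0.1308]
orientation: [0.0, 0.996, 0.091, 0.0]
contact_force: [-0.8, 0.1, -0.6]
gripper_width: 0.0354
gripper_force: 60.1
```

```bash
python3 -c "
from h import *
s=.185;c=np.array([.555,.294]);X=np.array([np.cos(s),np.sin(s)]);Y=np.array([-X[1],X[0]])
look('w4',*[(*(c+.0675*(a*X+b*Y)),.026) for a,b in((1,1),(1,-1),(-1,-1),(-1,1))])
plan((.5866,.2775,.0135,s))"
```

```text
(np.float64(0.6089318059043979), np.float64(0.3727645879306834), 0.026) -> (171, 180)
(np.float64(0.6337645879306835), np.float64(0.24006819409560215), 0.026) -> (389, 180)
(np.float64(0.5010681940956022), np.float64(0.21523541206931657), 0.026) -> (380, 369)
(np.float64(0.47623541206931663), np.float64(0.3479318059043978), 0.026) -> (192, 369)
t 11.6 psi 0.183 pos [0.5862 0.2763 0.1308] down -1.0
[  0.6  -1.1 117.3] twist -0.002
```

View pics/w4.png

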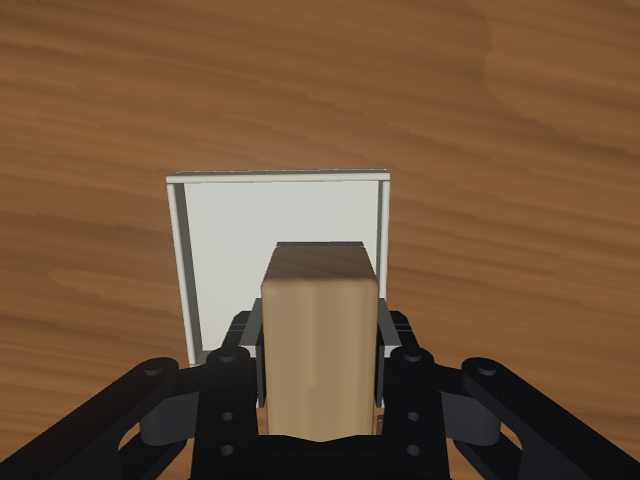

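The rim corners are at (171,178) and (387,176) against predicted (171,180) and (389,180), about 1 mm off, and the block hangs level. Lower and release.

>>> {"op": "move_arm", "data": {
  "targets": [
    {"x":0,"y":-1,"z":45,"twist":0,"fingers":25},
    {"x":0,"y":-1,"z":85,"twist":0,"fingers":25},
    {"x":0,"y":-1,"z":105,"twist":0,"fingers":25},
    {"x":0,"y":-1,"z":113,"twist":0,"fingers":25},
    {"x":0,"y":-1,"z":116,"twist":0,"fingers":25},
    {"x":0,"y":-1,"z":117,"twist":0,"fingers":25},
    {"x":0,"y":-1,"z":117,"twist":0,"fingers":25}
  ]
}}

```text
time_s: 12.25
eef_pos: [0.5867, 0.2784, 0.0149]
orientation: [-0.0, 0.996, 0.092, 0.001]
contact_force: [-1.0, -2.3, 4.1]
gripper_width: 0.035
gripper_force: 60.5
```

>>> {"op": "move_arm", "data": {
  "targets": [
    {"x":0,"y":0,"z":0,"twist":0,"fingers":42},
    {"x":0,"y":0,"z":0,"twist":0,"fingers":48},
    {"x":0,"y":0,"z":0,"twist":0,"fingers":50},
    {"x":0,"y":0,"z":-40,"twist":0,"fingers":50},
    {"x":0,"y":0,"z":-90,"twist":0,"fingers":50},
    {"x":0,"y":0,"z":-130,"twist":0,"fingers":85},
    {"x":0,"y":0,"z":-135,"twist":0,"fingers":85},
    {"x":0,"y":0,"z":-135,"twist":0,"fingers":85}
  ]
}}

```text
time_s: 13.05
eef_pos: [0.5863, 0.2788, 0.1492]
orientation: [-0.0, 0.996, 0.092, 0.001]
contact_force: [-0.3, 0.2, -0.7]
gripper_width: 0.0848
gripper_force: 0.0
```

```bash
python3 -c "
from h import *
plan((.414,.178,.15,.162),(.414,.178,.008,.162))"
```

```text
t 13.1 psi 0.185 pos [0.5863 0.2788 0.1492] down -1.0
[-187.9   67.4   -1.2] twist 0.023
[-188.2   67.4  140.8] twist 0.023
```

>>> {"op": "move_arm", "data": {
  "targets": [
    {"x":-188,"y":67,"z":0,"twist":0.023,"fingers":85},
    {"x":-188,"y":67,"z":0,"twist":0.023,"fingers":85},
    {"x":-188,"y":67,"z":0,"twist":0.023,"fingers":85},
    {"x":-188,"y":67,"z":0,"twist":0.023,"fingers":85},
    {"x":-188,"y":67,"z":0,"twist":0.023,"fingers":85},
    {"x":-188,"y":67,"z":50,"twist":0.023,"fingers":85},
    {"x":-188,"y":67,"z":100,"twist":0.023,"fingers":85},
    {"x":-188,"y":67,"z":130,"twist":0.023,"fingers":85},
    {"x":-188,"y":67,"z":140,"twist":0.023,"fingers":85},
    {"x":-188,"y":67,"z":140,"twist":0.023,"fingers":85}
  ]
}}

```text
time_s: 14.05
eef_pos: [0.4128, 0.1781, 0.0071]
orientation: [0.0, 0.997, 0.081, -0.002]
contact_force: [0.1, -0.3, 1.1]
gripper_width: 0.0851
gripper_force: 0.0
```

>>> {"op": "move_arm", "data": {
  "targets": [
    {"x":0,"y":0,"z":0,"twist":0,"fingers":45},
    {"x":0,"y":0,"z":0,"twist":0,"fingers":25},
    {"x":0,"y":0,"z":0,"twist":0,"fingers":25},
    {"x":0,"y":0,"z":0,"twist":0,"fingers":25},
    {"x":0,"y":0,"z":0,"twist":0,"fingers":25},
    {"x":0,"y":0,"z":-40,"twist":0,"fingers":25},
    {"x":0,"y":0,"z":-80,"twist":0,"fingers":25},
    {"x":0,"y":0,"z":-90,"twist":0,"fingers":25},
    {"x":0,"y":0,"z":-90,"twist":0,"fingers":25}
  ]
}}

```text
time_s: 14.95
eef_pos: [0.4142, 0.1784, 0.0996]
orientation: [-0.0, 0.997, 0.081, 0.002]
contact_force: [0.2, -0.1, -0.2]
gripper_width: 0.0359
gripper_force: 60.1
```

```bash
python3 -c "
from h import *
plan((.5234,.3105,.098,.185),(.5234,.3105,.014,.185))"
```

```text
t 14.9 psi 0.162 pos [0.4142 0.1784 0.0996] down -1.0
[ 129.1 -112.8    2. ] twist -0.023
[ 128.8 -112.8   86. ] twist -0.023
```

>>> {"op": "move_arm", "data": {
  "targets": [
    {"x":129,"y":-113,"z":0,"twist":-0.023,"fingers":25},
    {"x":129,"y":-113,"z":0,"twist":-0.023,"fingers":25},
    {"x":129,"y":-113,"z":0,"twist":-0.023,"fingers":25},
    {"x":129,"y":-113,"z":0,"twist":-0.023,"fingers":25},
    {"x":129,"y":-113,"z":0,"twist":-0.023,"fingers":25},
    {"x":129,"y":-113,"z":35,"twist":-0.023,"fingers":25},
    {"x":129,"y":-113,"z":65,"twist":-0.023,"fingers":25},
    {"x":129,"y":-113,"z":80,"twist":-0.023,"fingers":25},
    {"x":129,"y":-113,"z":84,"twist":-0.023,"fingers":25},
    {"x":129,"y":-113,"z":85,"twist":-0.023,"fingers":25},
    {"x":129,"y":-113,"z":85,"twist":-0.023,"fingers":25}
  ]
}}

```text
time_s: 16.05
eef_pos: [0.5217, 0.3099, 0.0138]
orientation: [0.0, 0.996, 0.092, -0.001]
contact_force: [-5.1, -2.9, 8.9]
gripper_width: 0.0353
gripper_force: 62.4
```

>>> {"op": "move_arm", "data": {
  "targets": [
    {"x":0,"y":0,"z":0,"twist":0,"fingers":42},
    {"x":0,"y":0,"z":0,"twist":0,"fingers":48},
    {"x":0,"y":0,"z":0,"twist":0,"fingers":50},
    {"x":0,"y":0,"z":-40,"twist":0,"fingers":50},
    {"x":0,"y":0,"z":-90,"twist":0,"fingers":50},
    {"x":0,"y":0,"z":-130,"twist":0,"fingers":85},
    {"x":0,"y":0,"z":-135,"twist":0,"fingers":85},
    {"x":0,"y":0,"z":-135,"twist":0,"fingers":85}
  ]
}}

```text
time_s: 16.85
eef_pos: [0.5229, 0.3106, 0.149]
orientation: [-0.0, 0.996, 0.092, 0.001]
contact_force: [-0.1, -0.2, -0.4]
gripper_width: 0.0853
gripper_force: 0.0
```

```bash
python3 -c "
from h import *
plan((.3495,.305,.15,.322),(.3495,.305,.004,.322))"
```

```text
t 16.9 psi 0.185 pos [0.5229 0.3106 0.149 ] down -1.0
[-171.4  -26.3   -1.3] twist -0.137
[-171.7  -26.3  144.7] twist -0.137
```

Now I approach the brush and look before grasping it.

>>> {"op": "move_arm", "data": {
  "targets": [
    {"x":-171,"y":-26,"z":0,"twist":-0.137,"fingers":85},
    {"x":-171,"y":-26,"z":0,"twist":-0.137,"fingers":85},
    {"x":-171,"y":-26,"z":0,"twist":-0.137,"fingers":85},
    {"x":-171,"y":-26,"z":0,"twist":-0.137,"fingers":85},
    {"x":-171,"y":-26,"z":0,"twist":-0.137,"fingers":85},
    {"x":-171,"y":-26,"z":0,"twist":-0.137,"fingers":85},
    {"x":-171,"y":-26,"z":0,"twist":-0.137,"fingers":85},
    {"x":-171,"y":-26,"z":0,"twist":-0.137,"fingers":85}
  ]
}}

```text
time_s: 17.65
eef_pos: [0.3505, 0.3045, 0.1478]
orientation: [0.0, 0.987, 0.16, -0.0]
contact_force: [-0.5, 0.1, 0.4]
gripper_width: 0.0854
gripper_force: 0.0
```

```bash
python3 -c "
from h import *
c=np.array([.3515,.3055]);X=np.array([np.cos(.322),np.sin(.322)])
look('w5',*[(*(c+a*X),.018) for a in(-.06,.012,.06)])
plan((.3495,.305,.004,.322))"
```

```text
(np.float64(0.29458373678537436), np.float64(0.28651213593677655), 0.018) -> (317, 307)
(np.float64(0.3628832526429251), np.float64(0.3092975728126447), 0.018) -> (317, 213)
(np.float64(0.4084162632146256), np.float64(0.32448786406322344), 0.018) -> (317, 142)
t 17.7 psi 0.321 pos [0.3504 0.3045 0.1478] down -1.0
[ -0.6  -0.7 143.8] twist -0.001
```

View pics/w5.png

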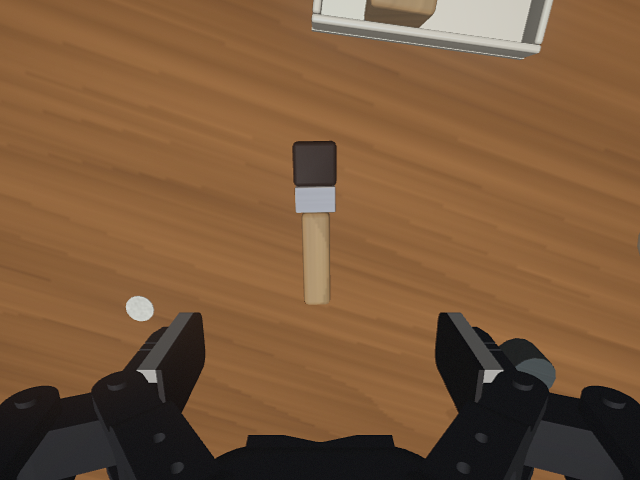

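The brush spans rows 141–305 at column 315, matching the prediction of 142–307, so I grasp it.

>>> {"op": "move_arm", "data": {
  "targets": [
    {"x":-1,"y":-1,"z":50,"twist":0,"fingers":70},
    {"x":-1,"y":-1,"z":100,"twist":0,"fingers":60},
    {"x":-1,"y":-1,"z":130,"twist":0,"fingers":60},
    {"x":-1,"y":-1,"z":140,"twist":0,"fingers":60},
    {"x":-1,"y":-1,"z":144,"twist":0,"fingers":50},
    {"x":-1,"y":-1,"z":144,"twist":0,"fingers":40},
    {"x":-1,"y":-1,"z":144,"twist":0,"fingers":10},
    {"x":-1,"y":-1,"z":144,"twist":0,"fingers":10},
    {"x":-1,"y":-1,"z":144,"twist":0,"fingers":10},
    {"x":-1,"y":-1,"z":144,"twist":0,"fingers":10},
    {"x":-1,"y":-1,"z":144,"twist":0,"fingers":10}
  ]
}}

```text
time_s: 18.8
eef_pos: [0.3494, 0.3058, 0.0059]
orientation: [-0.0, 0.987, 0.16, 0.001]
contact_force: [-2.3, -0.3, 7.0]
gripper_width: 0.0183
gripper_force: 59.6
```

>>> {"op": "move_arm", "data": {
  "targets": [
    {"x":0,"y":0,"z":-20,"twist":0,"fingers":10},
    {"x":0,"y":0,"z":-60,"twist":0,"fingers":10},
    {"x":0,"y":0,"z":-110,"twist":0,"fingers":10},
    {"x":0,"y":0,"z":-125,"twist":0,"fingers":10},
    {"x":0,"y":0,"z":-125,"twist":0,"fingers":10},
    {"x":0,"y":0,"z":-125,"twist":0,"fingers":10}
  ]
}}

```text
time_s: 19.4
eef_pos: [0.3482, 0.3051, 0.129]
orientation: [0.0, 0.987, 0.16, -0.0]
contact_force: [-0.3, 0.3, -0.9]
gripper_width: 0.0182
gripper_force: 58.8
```

```bash
python3 -c "
from h import *
plan((.629,-.0276,.13,.031),(.629,-.0276,.0105,.031))"
```

```text
t 19.4 psi 0.322 pos [0.3482 0.3051 0.129 ] down -1.0
[161.2 404.5  -1. ] twist 0.291
[161.2 404.5 118.5] twist 0.291
```

>>> {"op": "move_arm", "data": {
  "targets": [
    {"x":161,"y":404,"z":0,"twist":0.291,"fingers":10},
    {"x":161,"y":404,"z":0,"twist":0.291,"fingers":10},
    {"x":161,"y":404,"z":0,"twist":0.291,"fingers":10},
    {"x":161,"y":404,"z":0,"twist":0.291,"fingers":10},
    {"x":161,"y":404,"z":0,"twist":0.291,"fingers":10},
    {"x":161,"y":404,"z":0,"twist":0.291,"fingers":10},
    {"x":161,"y":404,"z":0,"twist":0.291,"fingers":10},
    {"x":161,"y":404,"z":0,"twist":0.291,"fingers":10},
    {"x":161,"y":404,"z":0,"twist":0.291,"fingers":10},
    {"x":161,"y":404,"z":0,"twist":0.291,"fingers":10},
    {"x":161,"y":404,"z":0,"twist":0.291,"fingers":10},
    {"x":161,"y":404,"z":0,"twist":0.291,"fingers":10}
  ]
}}

```text
time_s: 20.6
eef_pos: [0.6281, -0.026, 0.1282]
orientation: [-0.0, 1.0, 0.016, -0.001]
contact_force: [0.2, 0.4, -0.3]
gripper_width: 0.0182
gripper_force: 58.9
```

```bash
python3 -c "
from h import *
s=.031;c=np.array([.6305,-.0276]);X=np.array([np.cos(s),np.sin(s)]);Y=np.array([-X[1],X[0]])
look('w6',*[(*(c+.0775*a*X+.0425*b*Y),.026) for a,b in((1,1),(1,-1),(-1,-1),(-1,1))])
plan((.629,-.0276,.0105,s))"
```

```text
(np.float64(0.7066454752415517), np.float64(0.017281695603421958), 0.026) -> (248, 112)
(np.float64(0.7092800532226636), np.float64(-0.06767746516727682), 0.026) -> (394, 112)
(np.float64(0.5543545247584482), np.float64(-0.07248169560342196), 0.026) -> (381, 346)
(np.float64(0.5517199467773363), np.float64(0.012477465167276817), 0.026) -> (259, 346)
t 20.6 psi 0.032 pos [ 0.6283 -0.0259  0.1287] down -1.0
[  0.8   1.8 118.2] twist 0.001
```

View pics/w6.png

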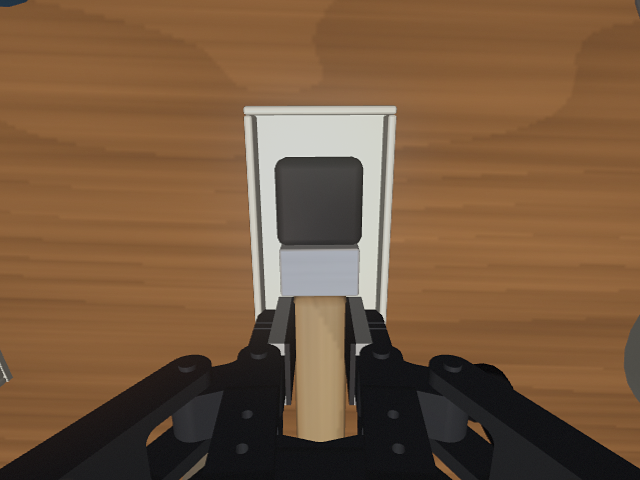

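The tray rim corners are at (247,110) and (394,110) as predicted, and the brush hangs level inside the outline. Lower.

>>> {"op": "move_arm", "data": {
  "targets": [
    {"x":1,"y":1,"z":50,"twist":0,"fingers":10},
    {"x":1,"y":1,"z":90,"twist":0,"fingers":10},
    {"x":1,"y":1,"z":108,"twist":0,"fingers":10},
    {"x":1,"y":1,"z":115,"twist":0,"fingers":10},
    {"x":1,"y":1,"z":117,"twist":0,"fingers":10},
    {"x":1,"y":1,"z":119,"twist":0,"fingers":10},
    {"x":1,"y":1,"z":119,"twist":0,"fingers":10}
  ]
}}

```text
time_s: 21.35
eef_pos: [0.6305, -0.028, 0.0114]
orientation: [0.0, 1.0, 0.015, 0.001]
contact_force: [0.0, -0.4, -0.9]
gripper_width: 0.018
gripper_force: 58.9
```

>>> {"op": "move_arm", "data": {
  "targets": [
    {"x":0,"y":0,"z":0,"twist":0,"fingers":25},
    {"x":0,"y":0,"z":0,"twist":0,"fingers":35},
    {"x":0,"y":0,"z":0,"twist":0,"fingers":40},
    {"x":0,"y":0,"z":-40,"twist":0,"fingers":40},
    {"x":0,"y":0,"z":-90,"twist":0,"fingers":40},
    {"x":0,"y":0,"z":-140,"twist":0,"fingers":85},
    {"x":-150,"y":0,"z":-190,"twist":0,"fingers":85},
    {"x":-250,"y":0,"z":-190,"twist":0,"fingers":85},
    {"x":-250,"y":0,"z":-190,"twist":0,"fingers":85},
    {"x":-250,"y":0,"z":-190,"twist":0,"fingers":85},
    {"x":-250,"y":0,"z":-190,"twist":0,"fingers":85},
    {"x":-250,"y":0,"z":-190,"twist":0,"fingers":85}
  ]
}}

```text
time_s: 22.55
eef_pos: [0.3767, -0.0351, 0.2012]
orientation: [0.0, 1.0, 0.015, 0.0]
contact_force: [1.1, -0.9, -0.2]
gripper_width: 0.0851
gripper_force: 0.0
```

```bash
python3 -c "
from h import *
import cv2
a=imaging.snapshot('top')[100:320,120:560,::-1];cv2.imwrite('pics/f1.png',cv2.resize(a,None,fx=1.8,fy=1.8))
a=imaging.snapshot('side')[130:430,120:480,::-1];cv2.imwrite('pics/f2.png',cv2.resize(a,None,fx=2,fy=2))"
```

```text
(no output)
```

View pics/f1.png

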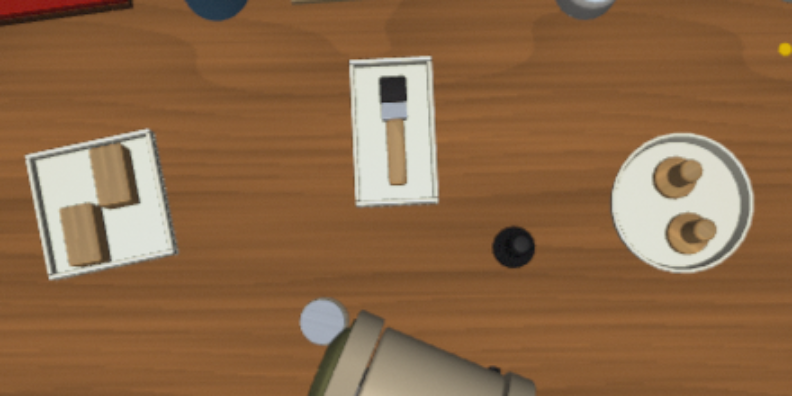

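View pics/f2.png

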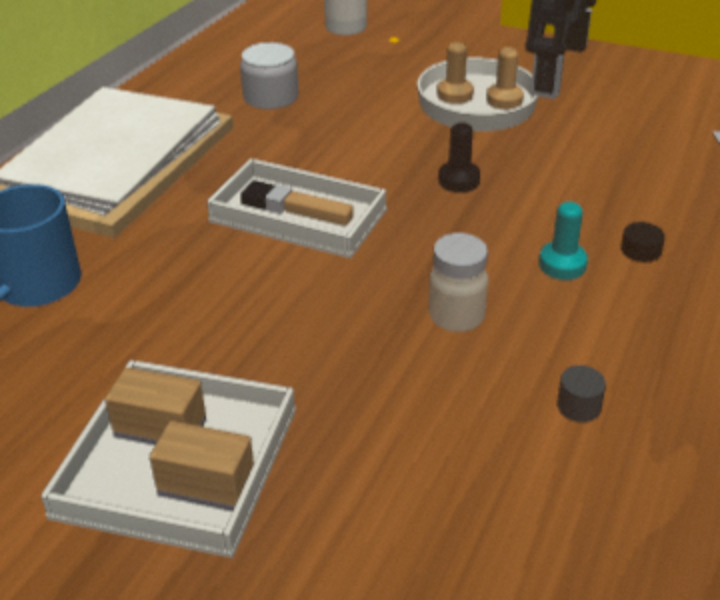

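The final views show both stamps upright in the dish at crop pixels (678,178) and (690,233). Both blocks sit felt down in the square tray, the brush is flat in the long tray, and the jar is unmoved. Handing in.

```bash
python3 -c "
from bench import arm
print(arm.close_job())"
```

```text
the job is handed in; nothing more can be done
None
```

The job is handed in: in the last pictures both stamps stand upright in the round dish, both blocks lie felt down in the square tray, the brush lies flat in the long tray and the jar is where it was; the hand-in returned no verdict.

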